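Scrape the offcuts off the trimming chute

TASK

Lift the scraper block out of its slot stand by its two ends and stand it upright, rubber sole down, on the bare desk; then take it again across its flat faces, set its sole on the clear end of the trimming chute's bed and wipe all five wooden offcuts along into the sunken pit at the other end. Finally stand the scraper upright on the bare desk and let go of it. Do not touch the offcuts with the gripper, and leave the other things on the desk where they are.

Things in the scene. Friction and masses are not known exactly. Their poses are not given: they have to be found in the camera images.
- scraper: scraper block of pale wood on a black rubber sole: 66 long (its x), sole 28 thick (its y) and 12 high, grip above it 24 thick; 56 high overall, 0.16 kg; origin at the centre of the sole's underside, z up. Starts upright in the slot of the stand with both ends sticking out 8. Symmetric under a half turn.
- stand: fixed wooden slot stand: 50 along its x (same direction as the scraper's length), 48 across its y, floor 10 high, two cheeks 8 thick reaching 62 high on both flat faces of the scraper (slot 32 wide along y, open at both x ends and on top); only the scraper's top 4 stands above the cheeks. Origin at the centre of the underside.
- chute: fixed wooden chute, 250 long (its y), 90 wide (its x); origin: centre of its underside, on the desk. Bed 30 high from y=-125 to +35, clear of offcuts from -125 to -70 and open at the -y end; past y=+35 it drops to the pit (y=+35 to +117, floor 4 high), closed by an end wall. Side walls all along, 8 thick, 70 high (40 above the bed), inner faces at x=-37 and +37.
- chip_0: dark wooden offcut, flat bar 24x12x6 (long along its x); origin at the centre of its underside; starts lying on the chute's bed
- chip_1: dark wooden offcut, round disc 18 diameter, 6 thick; origin at the centre of its underside; starts lying on the chute's bed
- chip_2: dark wooden offcut, flat square 16x16x6; origin at the centre of its underside; starts lying on the chute's bed
- chip_3: dark wooden offcut, short bar 18x12x8 (long along its x); origin at the centre of its underside; starts lying on the chute's bed
- chip_4: dark wooden offcut, flat bar 24x12x6 (long along its x); origin at the centre of its underside; starts lying on the chute's bed
- block: polished steel bench block 60x60x15, lying flat; bystander; origin under its centre
- spool_near: small spool of white thread, 26 diameter, 35 high, standing; bystander near the front edge; origin under its centre
- spool_far: spool of blue thread 28 diameter, 38 high, standing; bystander; origin under its centre
- glue: glue tube 98 long (its y axis), 27 wide, 19 high; bystander; origin under its centre
Mind the look-alikes: they are no part of the job. Leave any turquoise look-alike of the scraper alone.

How it is judged:
On the way, in this order (a step that is already met when the one before it is completed fails the run):
1. the scraper stands upright on the desk, out of its stand and released (height (world z) of scraper between -0.003 and 0.003 m and angle between scraper's own z axis and vertical below 0.1 rad and contact force between the fingers and scraper below 0.1 N and linear speed of scraper below 0.02 m/s), for 0.2 s.
2. the held scraper's sole is on the bed, between the chute's walls (y of scraper in the frame of chute between -0.14 and 0.045 m and x of scraper in the frame of chute between -0.03 and 0.03 m and z of scraper in the frame of chute below 0.034 m and angle between the y axis of scraper and the y axis of chute, either way round below 0.25 rad and contact force between the fingers and scraper above 0.5 N), for 0.1 s.
3. all five offcuts are in the pit (y of chip_0 in the frame of chute between 0.035 and 0.117 m and x of chip_0 in the frame of chute between -0.037 and 0.037 m and z of each of chip_0, chip_1, chip_2, chip_3, chip_4 in the frame of chute below 0.027 m and y of chip_1 in the frame of chute between 0.035 and 0.117 m and x of chip_1 in the frame of chute between -0.037 and 0.037 m and y of chip_2 in the frame of chute between 0.035 and 0.117 m and x of chip_2 in the frame of chute between -0.037 and 0.037 m and y of chip_3 in the frame of chute between 0.035 and 0.117 m and x of chip_3 in the frame of chute between -0.037 and 0.037 m and y of chip_4 in the frame of chute between 0.035 and 0.117 m and x of chip_4 in the frame of chute between -0.037 and 0.037 m), for 0.2 s.
At the end, for the whole second after the job is handed in: All five offcuts lie at rest in the chute's pit: past the end of the bed, between the walls, undersides lower than 27 mm above the desk (below the bed's top at 30). The scraper stands on the desk (sole within 3 mm of it, tilted less than 0.1 rad), at rest and released (all of step 1 and all of step 3 and linear speed of each of chip_0, chip_1, chip_2, chip_3, chip_4 below 0.02 m/s); the robot touches nothing.
It fails at once if the gripper touches an offcut (more than 0.5 N) (contact force between any of the fingers, the arm and chip_0 above 0.5 N or contact force between any of the fingers, the arm and chip_1 above 0.5 N or contact force between any of the fingers, the arm and chip_2 above 0.5 N or contact force between any of the fingers, the arm and chip_3 above 0.5 N or contact force between any of the fingers, the arm and chip_4 above 0.5 N).
It fails at once if a bystander is shifted by more than 30 mm (distance of any of block, spool_near, spool_far, glue from where it was at the start of the episode above 0.03 m).
It also fails if it takes over 61 s, if anything falls off the work surface, if the arm or the gripper's body presses on something with over 40 N, if the wrist force passes 120 N, or if a joint passes its speed limit or range.

ROBOT

A 7-joint arm with a two-finger parallel gripper is mounted at the origin on a cart in front of the work surface, level with it; the furniture and walls round the work are solid. World frame = base frame: x ahead of the robot, y to its left, z up, the work surface at z = 0. Lengths are in m, angles in rad, forces in N, time in s.
With the tool pointing down it reaches from about 0.4 to 0.85 m from the base axis. Payload 4.5 kg.
Tool frame: the origin (TCP) lies between the finger pads; the fingertips stand r.tip_reach ahead of it and the grasp point (between the pads) lies 3 mm ahead of it (r.tip_reach is the distance from the TCP to the fingertips, in m); z points along the fingers, y is the line along which they close (so a half turn about z gives the same grasp; the last joint's range is limited). The gripper opens to 88 mm and grips with 3 to 60 N. Pads are 18 mm wide; open, the fingers measure 123 mm over their backs; the gripper's body (75 mm by 187 mm) begins 45 mm behind the grasp point.
Start: joints at [1.297, 0.689, -0.195, 1.565, 0.157, 0.902, -0.215], TCP at [0.189, -0.596, 0.238] pointing down, gripper open.
Joint ranges: [-3.01, 3.01], [-0.46, 2.08], [-1.47, 1.51], [0.13, 2.56], [-1, 4.14], [0.04, 2.09], [-2.66, 2.66]. Speed limits (rad/s): [2.57, 2.57, 3.14, 3.14, 3.14, 3.14, 3.14].

INTERFACE

Orientations are given as a unit quaternion [x, y, z, w].
In Python, from plant import r gives the robot as it stands.
- The arm moves only by the tool step_arm, never from a script. Its argument "motion" is a list of rows, each an object with "dp": the shift along the tool's x, y, z in mm, a list of three; "twist": the turn, a rotation vector about the tool's x, y, z in rad, a list of three; "hand": the opening, from -1 (shut) to 1 (fully open). In form: [{"dp": [dx, dy, dz], "twist": [rx, ry, rz], "hand": hand}, ...]. A call has 1 to 5 rows; each row is the pose to reach, as a shift and turn from the pose commanded when the call began, along the tool's axes at that moment; what a row does not reach only later rows make up. A row lasts 1/8 s, in which the tool goes at most 62.5 mm and 10.7 degrees, less where a joint would pass 70% of its speed; a pose out of reach is approached as far as the arm can. A call with a gripper value outside its range is refused whole. The fingers move at their own pace and stop on an object; "force" is the grip in N (left out, the last holds). Time passes only in rows, so rows that repeat a pose let the fingers close. It gives the time, the measured TCP pose, the force, the opening and the grip force at its end, in the units of the state.
- r.get_state(): the state, without advancing time (a new reading comes with each control period).
- r.snapshot(name): name is "side" or "top" or "wrist"; returns a dict with "pixels" (384x512x3 uint8, red, green, blue), "depth" (384x512 float32, m along the optical axis (not along the pixel's ray), 0 where there is no reading), "fx", "fy", "cx", "cy" (pixels), "xyz" and "orientation" of the camera in the world; the wrist camera has in their place "mount" (4x4, takes a point from camera to tool coordinates, whose origin is the TCP and whose axes are the flange's). Camera axes: x right, y down, z forward; pixel columns grow to the right and rows downward; lengths in m; the calibration is good to about 2 mm. A picture is of the moment at which its call begins: read the wrist's pose just before it.
- r.finish_job(): hands the job in; it is judged then, once.
Trained networks look in the newest picture that a camera, given by its name, has taken for a name from the list of things; names that differ only in an ending like _2 or _b are one class to them, and where a whole thing is asked for, a point or a joint stands for the part that bears it (a point fixed in the world has none). Each returns a list of dicts, best first, with "score" (0 to 1); they miss things now and then, are a little off and sometimes report something else, mostly with a low value. They report only what shows in the picture. A call takes as long as a camera call. They do not tell look-alikes from the thing itself.
- r.search_frame(camera, thing): "at" ([x, y, z] in m, in the coordinates of the camera as it stood for that picture, good to about 4 mm: the middle of the surface that is visible of it).
The state is a dict: "clock": time; "q": joint angles; "qd": joint speeds; "joint_torque": joint torques, N m; "tool_pos": TCP position; "eef_rot": TCP orientation; "contact_force": force on the tool from outside, world axes, zero at the start; "moment": the same for the moment, N m; "opening": opening from 0.0 (shut) to 1.0 (fully open); "finger_force": force on a finger pad.
Only numpy, scipy, OpenCV 4.12 (cv2) and the standard library are available. Lean on these libraries where they do the work, as an engineer would, in place of code of your own. Each camera call takes 0.05 s, during which the arm holds its last target. There are 200 camera calls.

## Working session

There is one attempt and no reset: what is moved stays moved. The work goes in short steps, Python scripts to look and compute and a tool call to move; the robot and the scene stay as the last step left them, time stands still between calls to the robot, and variables do not carry over. Pictures are saved under pics/ and viewed, at most 10 in all, crops included, and the job is handed in when it is done.

Besides the shell and the picture viewer there is one more tool, called after "Call:" as name([rows], argument=value, ...), one row to a line, values as JSON. step_arm: Moves the arm, as the interface text tells. Its arguments: {"type":"object","properties":{"motion":{"type":"array"},"force":{"type":"number"}},"required":["motion"]}

```bash
mkdir -p pics; ls
python3 - <<'E'
from plant import r
import cv2,numpy as np,pickle
print(r.get_state(), r.tip_reach)
for n in ("top","side"):
    s=r.snapshot(n); pickle.dump(s,open(f"{n}.pkl","wb"))
    cv2.imwrite(f"pics/{n}0.png",s["pixels"][:,:,::-1]); print(n,s["fx"],s["cx"],s["cy"],s["xyz"],s["orientation"])
    for t in ("scraper","stand","chute","block","spool_near","spool_far","glue","chip_0"):
        print(t,[(np.round(d["at"],3).tolist(),round(d["score"],2)) for d in r.search_frame(n,t)])
E
```

```text
pics
{'clock': 0.0, 'q': array([ 1.29680885,  0.68997682, -0.19451989,  1.56636086,  0.15728944,
        0.90249922, -0.2150835 ]), 'qd': array([ 0.0005562 ,  0.00033222, -0.00120509,  0.00024824,  0.0009773 ,
       -0.00014234, -0.0004328 ]), 'joint_torque': array([-1.93633396e-04, -5.27571738e+01, -1.26709364e+00, -1.53432369e+01,
       -5.26558980e-02,  6.49948444e-03,  1.75238638e-04]), 'tool_pos': array([ 0.18910645, -0.59502836,  0.23761017]), 'eef_rot': array([ 9.88173546e-01,  1.53336834e-01, -2.03174809e-04, -9.04044449e-04]), 'contact_force': array([ 0.57712273,  0.22054188, -0.89840793]), 'moment': array([ 0.01745019,  0.00881639, -0.01469817]), 'finger_force': 0.0, 'opening': 1.00320340684065} 0.022
top 440.0611351804042 261.19051997636683 191.13969984491638 [ 0.46356142 -0.11255993  1.31359914] [-0.70456446  0.70765587 -0.03720487  0.03778741]
scraper [([-0.236, 0.179, 1.247], 0.57), ([0.145, -0.043, 1.264], 0.51)]
stand []
chute [([-0.271, 0.018, 1.294], 0.8), ([0.283, -0.08, 1.314], 0.48)]
block [([-0.025, -0.043, 1.314], 0.71)]
spool_near [([-0.143, 0.158, 1.269], 0.46)]
spool_far [([-0.143, 0.157, 1.268], 0.45), ([0.033, -0.149, 1.299], 0.38)]
glue [([0.28, -0.081, 1.318], 0.48)]
chip_0 []
side 444.76410580864194 258.6042155156669 187.39083291980577 [0.48485813 0.76766723 0.56492156] [-0.04983105  0.86137815 -0.5042287   0.03602735]
scraper [([-0.01, -0.059, 1.144], 0.82), ([0.148, 0.162, 0.781], 0.74), ([-0.068, -0.099, 1.306], 0.72), ([-0.031, -0.033, 1.145], 0.45)]
stand [([-0.032, -0.034, 1.146], 0.84)]
chute [([-0.012, 0.182, 0.772], 0.96)]
block [([-0.047, 0.066, 1.013], 0.79)]
spool_near [([0.136, 0.12, 0.884], 0.71)]
spool_far []
glue [([-0.07, -0.098, 1.309], 0.61)]
chip_0 [([-0.009, 0.167, 0.788], 0.51), ([0.002, 0.134, 0.839], 0.48), ([-0.028, 0.151, 0.812], 0.47)]
```

View pics/top0.png

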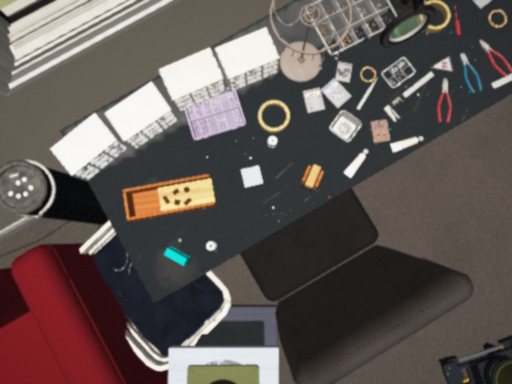

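View pics/side0.png

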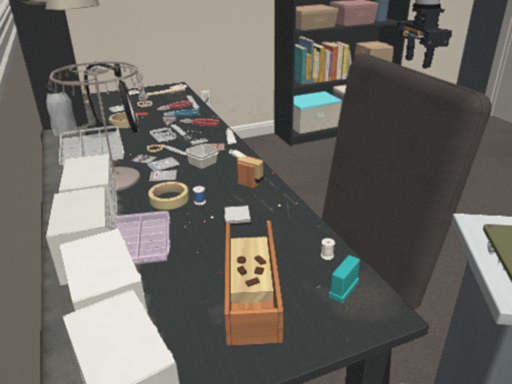

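The top view shows the chute at (168,197) with its pit at the left end and five dark chips near (178,193). The stand with the scraper is at (313,176), the block at (251,175), spool_near at (211,246) and spool_far at (272,141). The turquoise look-alike at (177,256) is to be left alone.

```bash
cat > h.py <<'E'
import numpy as np,pickle,cv2
from scipy.spatial.transform import Rotation as R
def world(s,T=None):
    d=s["depth"];v,u=np.indices(d.shape)
    P=np.stack([(u-s["cx"])/s["fx"]*d,(v-s["cy"])/s["fy"]*d,d],-1)
    if T is None: return P@R.from_quat(s["orientation"]).as_matrix().T+s["xyz"]
    return P@T[:3,:3].T+T[:3,3]
def rect(p): 
    c,wh,a=cv2.minAreaRect((p[:,:2]*1000).astype(np.float32)); return np.round(c,1),np.round(wh,1),round(a,1)
E
python3 - <<'E'
from h import *
s=pickle.load(open("top.pkl","rb"));W=world(s);im=s["pixels"]
def reg(u0,u1,v0,v1,z0,z1):
    p=W[v0:v1,u0:u1].reshape(-1,3);m=(p[:,2]>z0)&(p[:,2]<z1);return p[m]
print("desk",np.median(reg(225,240,150,165,-.1,.1),0))
for n,a in dict(chute=(110,225,165,230,.05,.09),bed=(130,215,175,215,.024,.04),stand=(295,330,155,200,.045,.08),block=(235,268,160,190,.008,.03),turq=(160,195,240,272,.03,.08),sn=(203,220,238,255,.02,.05),sf=(264,280,133,150,.02,.05)).items():
    p=reg(*a);print(n,len(p),rect(p),np.round(np.percentile(p[:,2],[5,50,95]),3))
t=pickle.load(open("side.pkl","rb"));Wt=world(t)
p=Wt[150:195,230:270].reshape(-1,3);p=p[(p[:,2]>.045)&(p[:,2]<.09)];print("stand side",len(p),rect(p),p[:,2].max())
A=cv2.resize(im[150:205,290:340],None,fx=8,fy=8,interpolation=2)
B=cv2.resize(im[165:225,115:225],None,fx=7,fy=7,interpolation=2)[:,:]
C=cv2.resize(t["pixels"][145:200,220:280],None,fx=8,fy=8)
B=B[:,:]; 
H=440;pad=lambda x:np.pad(x,((0,H-x.shape[0]),(0,0),(0,0)))
cv2.imwrite("pics/c1.png",cv2.resize(np.hstack([pad(A),pad(B)]),(800,300))[:,:,::-1])
cv2.imwrite("pics/c2.png",C[:,:,::-1])
E
```

```text
desk [ 0.70822599 -0.02380607 -0.0016686 ]
chute 735 (array([580.7, 152.7]), array([ 90.8, 250.6]), 10.3) [0.053 0.068 0.073]
bed 1370 (array([577.9, 148.6]), array([ 83.5, 243.4]), 10.2) [0.025 0.03  0.037]
stand 307 (array([ 639.9, -260.2]), array([48. , 65.8]), 66.2) [0.055 0.063 0.068]
block 356 (array([646.3, -83.7]), array([57.7, 59.5]), 11.9) [0.01  0.014 0.019]
turq 225 (array([412.6, 131.8]), array([65.9, 24.2]), 60.4) [0.039 0.055 0.059]
sn 61 (array([441.2,  33.6]), array([23.3, 23. ]), 89.8) [0.029 0.034 0.037]
sf 70 (array([ 750. , -146.1]), array([24.8, 26.4]), 50.0) [0.031 0.037 0.04 ]
stand side 342 (array([ 640.9, -257.4]), array([54.5, 69.5]), 68.4) 0.06875943427735975
```

View pics/c1.png

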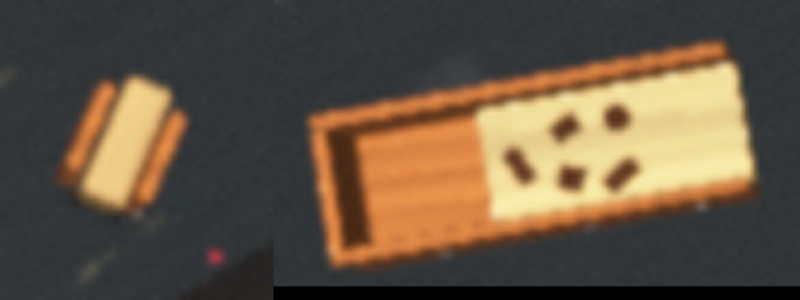

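Crop c1 shows the scraper in its stand in the left panel, its length running up and to the right. In the right panel the pit is at the left, the chips sit mid-bed and the bed's right end is clear. The depth fits match the given sizes.

```bash
cat >> h.py <<'E'
def tool(s): 
    T=np.eye(4);T[:3,:3]=R.from_quat(s["eef_rot"]).as_matrix();T[:3,3]=s["tool_pos"];return T
def down(deg): # tool y axis along world angle deg, z down
    a=np.radians(deg);y=np.array([np.cos(a),np.sin(a),0]);z=np.array([0,0,-1.]);return np.stack([np.cross(y,z),y,z],1)
def plan(r,xyz,deg):
    T=tool(r.get_state());print("dp",np.round(T[:3,:3].T@(np.array(xyz)-T[:3,3])*1000,1),"tw",np.round(R.from_matrix(T[:3,:3].T@down(deg)).as_rotvec(),3),"at",np.round(T[:3,3],4))
E
python3 - <<'E'
from h import *
from plant import r
plan(r,[.64,-.26,.2],-23.8)
W=world(pickle.load(open("top.pkl","rb")))
m=abs(W[...,2])<.008
for y in (-.13,-.16,-.19):
    k=m&(abs(W[...,1]-y)<.004)&(W[...,0]<.62);print(y,W[k][:,0].min())
E
```

```text
dp [ 531.1 -183.3   38.5] tw [ 0.     0.    -0.848] at [ 0.1894 -0.5956  0.2385]
-0.13 0.048752052451610184
-0.16 0.050169801949711657
-0.19 0.20107813376780947
```

Call:
step_arm([
  {"dp": [53,-18,0],"twist": [0,0,-0.085],"hand": 1},
  {"dp": [106,-37,0],"twist": [0,0,-0.17],"hand": 1},
  {"dp": [159,-55,0],"twist": [0,0,-0.255],"hand": 1},
  {"dp": [212,-73,0],"twist": [0,0,-0.34],"hand": 1},
  {"dp": [265,-92,0],"twist": [0,0,-0.424],"hand": 1},
])

```text
clock: 1.52
tool_pos: [0.2688, -0.5384, 0.2414]
eef_rot: [0.96, 0.257, -0.106, 0.031]
contact_force: [-93.8, -63.7, -19.6]
opening: 0.999
finger_force: 52.9
```

Run:
```python
from h import *
from plant import r
plan(r,[.64,-.26,.2],-23.8)
```

```text
dp [458.5 -55.4 -60.9] tw [-0.065  0.215 -0.629] at [ 0.2688 -0.5384  0.2414]
```

The gripper has run into something, most likely the tall chair back. I'm backing off along the path I came.

Call:
step_arm([
  {"dp": [-56,-5,0],"twist": [0,0,0.085],"hand": 1},
  {"dp": [-112,-10,0],"twist": [0,0,0.17],"hand": 1},
  {"dp": [-168,-15,0],"twist": [0,0,0.255],"hand": 1},
  {"dp": [-224,-20,0],"twist": [0,0,0.34],"hand": 1},
  {"dp": [-279,-25,0],"twist": [0,0,0.424],"hand": 1},
])

```text
clock: 2.15
tool_pos: [0.188, -0.5967, 0.2386]
eef_rot: [0.988, 0.152, 0.0, 0.0]
contact_force: [0.4, -0.8, 0.2]
opening: 1.001
finger_force: 0.0
```

Run:
```python
from h import *
from plant import r
s=r.get_state();print(s["tool_pos"],s["eef_rot"],s["contact_force"],s["clock"],s["q"])
for n in ("top","side"):
    W=world(pickle.load(open(n+".pkl","rb"))).reshape(-1,3)
    m=(W[:,0]>0)&(W[:,0]<.6)&(W[:,1]<0.1)&(W[:,1]>-.9)&(W[:,2]>.05)
    print(n);P=W[m]
    for x in np.arange(0,.6,.05):
        print(round(x,2),[ (int(1000*P[k][:,2].max()) if (k:=(abs(P[:,0]-x)<.025)&(abs(P[:,1]-y)<.025)).sum()>2 else 0) for y in np.arange(-.85,.1,.05)])
```

```text
[ 0.18797961 -0.59667753  0.23863142] [9.88432376e-01 1.51661967e-01 8.04618647e-05 2.80521904e-04] [ 0.41159637 -0.75542667  0.17544777] 2.15 [ 1.29857912  0.68935489 -0.19302299  1.56384912  0.15602165  0.90293497
 -0.21445427]
top
0.0 [0, 0, 0, 0, 0, 0, 0, 0, 0, 0, 0, 0, 0, 0, 0, 0, 0, 0, 0]
0.05 [0, 0, 0, 0, 0, 0, 0, 0, 0, 0, 0, 0, 0, 0, 0, 0, 0, 0, 0]
0.1 [0, 0, 0, 0, 0, 0, 0, 0, 0, 0, 0, 0, 0, 0, 0, 0, 0, 0, 0]
0.15 [0, 0, 0, 0, 0, 0, 401, 348, 0, 0, 264, 271, 271, 272, 84, 0, 0, 0, 0]
0.2 [0, 0, 0, 0, 348, 463, 488, 348, 261, 271, 273, 272, 268, 247, 0, 0, 0, 0, 0]
0.25 [0, 0, 0, 0, 346, 440, 0, 268, 271, 272, 271, 256, 174, 0, 0, 0, 0, 0, 0]
0.3 [0, 0, 0, 0, 0, 267, 271, 273, 273, 258, 239, 0, 0, 0, 0, 0, 0, 0, 0]
0.35 [0, 0, 0, 0, 0, 272, 272, 267, 248, 91, 0, 0, 0, 0, 0, 0, 0, 0, 0]
0.4 [0, 0, 0, 0, 0, 247, 250, 145, 0, 0, 0, 0, 0, 0, 0, 0, 0, 0, 0]
0.45 [0, 0, 0, 0, 0, 0, 0, 0, 0, 0, 0, 0, 0, 0, 0, 1313, 0, 0, 0]
0.5 [0, 0, 0, 0, 0, 0, 0, 0, 0, 0, 0, 0, 0, 0, 0, 0, 0, 0, 0]
0.55 [0, 0, 0, 0, 0, 0, 0, 0, 0, 0, 0, 0, 0, 0, 0, 0, 0, 70, 74]
side
0.0 [0, 0, 0, 0, 0, 0, 0, 0, 0, 0, 0, 0, 0, 0, 0, 0, 0, 0, 0]
0.05 [0, 0, 0, 0, 0, 0, 0, 0, 0, 0, 0, 0, 0, 0, 0, 0, 0, 0, 0]
0.1 [0, 0, 0, 0, 0, 0, 0, 0, 0, 0, 0, 0, 265, 265, 0, 0, 0, 0, 0]
0.15 [0, 0, 0, 0, 0, 413, 414, 346, 0, 0, 0, 268, 269, 269, 106, 0, 0, 0, 0]
0.2 [0, 0, 0, 345, 345, 412, 415, 346, 0, 267, 269, 270, 266, 250, 60, 0, 0, 0, 0]
0.25 [0, 0, 0, 0, 345, 402, 0, 0, 269, 269, 269, 251, 182, 0, 0, 0, 0, 0, 0]
0.3 [0, 0, 0, 0, 0, 0, 268, 270, 269, 261, 231, 0, 0, 0, 0, 0, 0, 0, 0]
0.35 [0, 0, 0, 0, 0, 268, 269, 265, 246, 114, 0, 0, 0, 0, 0, 0, 0, 0, 0]
0.4 [0, 0, 0, 0, 0, 0, 249, 163, 0, 0, 0, 0, 0, 0, 0, 0, 0, 0, 0]
0.45 [0, 0, 0, 0, 0, 0, 0, 0, 0, 0, 0, 0, 0, 0, 0, 0, 0, 0, 0]
0.5 [0, 0, 0, 0, 0, 0, 0, 0, 0, 0, 0, 0, 0, 0, 0, 0, 0, 0, 0]
0.55 [0, 0, 0, 0, 0, 0, 0, 0, 0, 0, 0, 0, 0, 0, 0, 0, 0, 0, 71]
```

The obstacle is a chair back reaching z ≈ 0.272 around x = 0.15–0.42. I'll rise above it and cross.

Call:
step_arm([
  {"dp": [0,0,-40],"twist": [0,0,0],"hand": 1},
  {"dp": [0,0,-85],"twist": [0,0,0],"hand": 1},
  {"dp": [0,0,-130],"twist": [0,0,0],"hand": 1},
  {"dp": [0,0,-160],"twist": [0,0,0],"hand": 1},
  {"dp": [0,0,-160],"twist": [0,0,0],"hand": 1},
])

```text
clock: 2.78
tool_pos: [0.1903, -0.5966, 0.401]
eef_rot: [0.988, 0.153, 0.001, 0.003]
contact_force: [1.1, -0.5, -0.6]
opening: 0.998
finger_force: 0.0
```

Call:
step_arm([
  {"dp": [53,-18,0],"twist": [0,0,-0.085],"hand": 1},
  {"dp": [106,-37,0],"twist": [0,0,-0.17],"hand": 1},
  {"dp": [159,-55,0],"twist": [0,0,-0.255],"hand": 1},
  {"dp": [212,-73,0],"twist": [0,0,-0.34],"hand": 1},
  {"dp": [265,-92,0],"twist": [0,0,-0.424],"hand": 1},
])

```text
clock: 3.4
tool_pos: [0.4151, -0.426, 0.3968]
eef_rot: [0.933, 0.359, -0.001, -0.001]
contact_force: [1.1, -0.7, -0.3]
opening: 0.997
finger_force: 0.0
```

Run:
```python
from h import *
from plant import r
print(r.get_state()["contact_force"])
plan(r,[.64,-.26,.3],-23.8)
```

```text
[ 1.06357729 -0.65387998 -0.29544841]
dp [278.2  27.8  96.6] tw [-0.003 -0.    -0.421] at [ 0.4151 -0.426   0.3968]
```

Call:
step_arm([
  {"dp": [56,6,0],"twist": [0,0,-0.085],"hand": 1},
  {"dp": [112,12,10],"twist": [0,0,-0.17],"hand": 1},
  {"dp": [168,17,35],"twist": [0,0,-0.255],"hand": 1},
  {"dp": [224,22,65],"twist": [0,0,-0.34],"hand": 1},
  {"dp": [277,28,97],"twist": [0,0,-0.421],"hand": 1},
])

```text
clock: 4.03
tool_pos: [0.6393, -0.2623, 0.2995]
eef_rot: [0.838, 0.546, -0.001, -0.001]
contact_force: [0.6, 0.3, -0.2]
opening: 1.001
finger_force: 0.0
```

Call:
step_arm([
  {"dp": [0,0,50],"twist": [0,0,0],"hand": 1},
  {"dp": [0,0,80],"twist": [0,0,0],"hand": 1},
  {"dp": [0,0,80],"twist": [0,0,0],"hand": 1},
])

```text
clock: 4.4
tool_pos: [0.6359, -0.263, 0.2177]
eef_rot: [0.838, 0.545, -0.003, -0.003]
contact_force: [-0.5, -0.6, -0.2]
opening: 1.007
finger_force: 0.0
```

Run:
```python
from h import *
from plant import r
st=r.get_state();s=r.snapshot("wrist");W=world(s,tool(st)@s["mount"])
cv2.imwrite("pics/w1.png",s["pixels"][:,:,::-1])
p=W.reshape(-1,3);k=(np.hypot(p[:,0]-.64,p[:,1]+.26)<.06)
a=p[k&(p[:,2]>.045)];print("all",len(a),rect(a))
b=p[k&(p[:,2]>.0645)];print("top",len(b),np.percentile(a[:,2],[5,25,50,75,95]),rect(b) if len(b)>5 else 0)
# pale colour
c=s["pixels"].reshape(-1,3).astype(int);q=p[k&(p[:,2]>.045)&(c[:,2]>c[:,0]*.5)];print(len(q), rect(q) if len(q)>5 else 0)
plan(r,[.64,-.26,.045],-23.8);print(np.round(st["contact_force"],1))
```

```text
all 39334 (array([ 641.4, -256.9]), array([ 54.1, 119.4]), 66.7)
top 37374 [0.06451088 0.26036722 0.2954129  0.29865224 0.30415583] (array([ 642.7, -253.8]), array([ 47.3, 119.4]), 66.7)
38944 (array([ 641.4, -256.9]), array([ 54.1, 119.4]), 66.7)
dp [  4.2   1.4 175.3] tw [-0.003  0.    -0.002] at [ 0.6376 -0.2635  0.2203]
[-0.5 -0.6 -0.2]
```

View pics/w1.png

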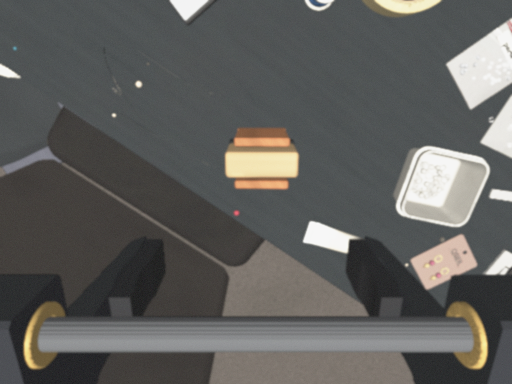

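The wrist view shows the scraper top (pale) at (262,162) with its cheeks above and below. The scraper is aligned with the finger line.

Run:
```python
from h import *
from plant import r
st=r.get_state();s=r.snapshot("wrist");W=world(s,tool(st)@s["mount"])
p=W[100:205,200:320].reshape(-1,3);c=s["pixels"][100:205,200:320].reshape(-1,3).astype(int)
a=p[(p[:,2]>.05)&(p[:,2]<.1)];print("all",len(a),rect(a))
b=p[(p[:,2]>.05)&(p[:,2]<.1)&(c[:,2]>90)&(c[:,1]>150)];print("pale",len(b),rect(b),np.percentile(b[:,2],[5,50,95]))
print(st["tool_pos"],R.from_quat(st["eef_rot"]).as_matrix()[:,1])
plan(r,[.64,-.26,.045],-23.8)
```

```text
all 3135 (array([ 642. , -259.7]), array([48., 66.]), 65.6)
pale 2542 (array([ 641.5, -260. ]), array([47.2, 65.4]), 66.1) [0.06042269 0.06458412 0.06612503]
[ 0.63756075 -0.26349129  0.22032238] [ 0.91399589 -0.40570905 -0.00341818]
dp [  3.9  -0.4 177.1] tw [ 0.    -0.    -0.003] at [ 0.6387 -0.2638  0.2221]
```

Call:
step_arm([
  {"dp": [2,1,30],"twist": [0,0,0],"hand": 1},
  {"dp": [5,1.5,70],"twist": [0,0,0],"hand": 1},
  {"dp": [5,1.5,100],"twist": [0,0,0],"hand": 1},
  {"dp": [5,1.5,100],"twist": [0,0,0],"hand": 1},
  {"dp": [5,1.5,100],"twist": [0,0,0],"hand": 1},
])

```text
clock: 5.12
tool_pos: [0.6436, -0.2603, 0.1243]
eef_rot: [0.839, 0.545, 0.001, 0.002]
contact_force: [0.3, -1.1, 0.1]
opening: 1.001
finger_force: 0.0
```

Run:
```python
from h import *
from plant import r
for i in range(2):
    st=r.get_state();s=r.snapshot("wrist");W=world(s,tool(st)@s["mount"])
    p=W[40:210,150:370].reshape(-1,3)
    a=p[(p[:,2]>.05)&(p[:,2]<.08)&(np.hypot(p[:,0]-.6415,p[:,1]+.26)<.05)];print("all",len(a),rect(a))
    plan(r,[.6415,-.26,.048],-23.8)
```

```text
all 3575 (array([ 646.9, -248.7]), array([24.3, 66.2]), 65.7)
dp [-0.7 -2.4 76.5] tw [ 0.004 -0.001 -0.003] at [ 0.6437 -0.2603  0.1245]
all 3593 (array([ 646.8, -249. ]), array([24.8, 65.9]), 66.0)
dp [-0.7 -2.3 76.4] tw [ 0.004 -0.001 -0.003] at [ 0.6435 -0.2602  0.1244]
```

Call:
step_arm([
  {"dp": [-0.5,-2,25],"twist": [0.004,0,0],"hand": 1},
  {"dp": [-0.5,-2,50],"twist": [0.004,0,0],"hand": 1},
  {"dp": [-0.5,-2,70],"twist": [0.004,0,0],"hand": 1},
  {"dp": [-0.5,-2,76],"twist": [0.004,0,0],"hand": 1},
  {"dp": [-0.5,-2,76],"twist": [0.004,0,0],"hand": 1},
])

```text
clock: 5.85
tool_pos: [0.6403, -0.2595, 0.0462]
eef_rot: [0.838, 0.545, -0.001, -0.001]
contact_force: [-0.5, -0.5, 0.9]
opening: 1.002
finger_force: 0.0
```

Call:
step_arm([
  {"dp": [0,0,0],"twist": [0,0,0],"hand": 0.3},
  {"dp": [0,0,0],"twist": [0,0,0],"hand": 0.3},
  {"dp": [0,0,0],"twist": [0,0,0],"hand": 0.3},
  {"dp": [0,0,0],"twist": [0,0,0],"hand": 0.3},
], force=20)

```text
clock: 6.35
tool_pos: [0.6408, -0.2596, 0.0467]
eef_rot: [0.838, 0.545, -0.0, -0.001]
contact_force: [1.3, -0.9, 3.9]
opening: 0.747
finger_force: 20.0
```

Gripped: an opening of 65.7 mm matches the 66 mm length. Lifting.

Call:
step_arm([
  {"dp": [0,0,-15],"twist": [0,0,0],"hand": 0.3},
  {"dp": [0,0,-40],"twist": [0,0,0],"hand": 0.3},
  {"dp": [0,0,-70],"twist": [0,0,0],"hand": 0.3},
  {"dp": [0,0,-95],"twist": [0,0,0],"hand": 0.3},
  {"dp": [0,0,-95],"twist": [0,0,0],"hand": 0.3},
], force=25)

```text
clock: 6.98
tool_pos: [0.6415, -0.2598, 0.1432]
eef_rot: [0.838, 0.545, 0.0, -0.0]
contact_force: [0.1, -0.6, -3.0]
opening: 0.749
finger_force: 25.0
```

Run:
```python
from h import *
from plant import r
st=r.get_state();print(st["opening"],st["finger_force"],st["contact_force"])
plan(r,[.575,-.155,.1],10.3)
```

```text
0.7486118667700623 24.997545301448554 [ 0.0896366  -0.56167315 -3.00195453]
dp [  68.8 -103.3   43.3] tw [ 0.    -0.001 -0.598] at [ 0.6415 -0.2598  0.1432]
```

Call:
step_arm([
  {"dp": [15,-22,0],"twist": [0,0,-0.12],"hand": 0.3},
  {"dp": [30,-45,0],"twist": [0,0,-0.25],"hand": 0.3},
  {"dp": [46,-70,0],"twist": [0,0,-0.4],"hand": 0.3},
  {"dp": [60,-90,20],"twist": [0,0,-0.52],"hand": 0.3},
  {"dp": [69,-103,40],"twist": [0,0,-0.598],"hand": 0.3},
])

```text
clock: 7.6
tool_pos: [0.5724, -0.1533, 0.1]
eef_rot: [0.639, 0.769, -0.001, -0.003]
contact_force: [0.3, -1.0, -2.1]
opening: 0.746
finger_force: 25.0
```

Call:
step_arm([
  {"dp": [0,0,20],"twist": [0,0,0],"hand": 0.3},
  {"dp": [0,0,40],"twist": [0,0,0],"hand": 0.3},
  {"dp": [0,0,50],"twist": [0,0,0],"hand": 0.3},
  {"dp": [0,0,50],"twist": [0,0,0],"hand": 0.3},
])

```text
clock: 8.1
tool_pos: [0.5733, -0.1547, 0.0504]
eef_rot: [0.641, 0.768, -0.001, -0.003]
contact_force: [-0.2, -0.3, -1.9]
opening: 0.745
finger_force: 25.0
```

Run:
```python
from h import *
from plant import r
st=r.get_state();print(st["opening"],st["finger_force"],st["contact_force"])
plan(r,[.575,-.155,.037],10.3)
s=r.snapshot("side");cv2.imwrite("pics/s1.png",cv2.resize(s["pixels"][100:260,180:380],None,fx=3,fy=3)[:,:,::-1])
```

```text
0.7454955978644277 24.997535382863134 [-0.20647999 -0.25118718 -1.91987972]
dp [-0.7  1.7 13.4] tw [-0.005 -0.003  0.   ] at [ 0.5733 -0.1547  0.0504]
```

View pics/s1.png

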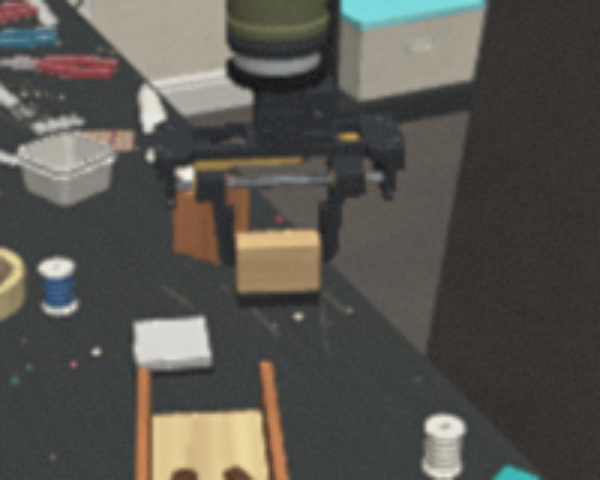

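The scraper is held upright over bare desk at crop (278,265). Lowering it to contact.

Call:
step_arm([
  {"dp": [0,0,5],"twist": [0,0,0],"hand": 0.3},
  {"dp": [0,0,9],"twist": [0,0,0],"hand": 0.3},
  {"dp": [0,0,12],"twist": [0,0,0],"hand": 0.3},
  {"dp": [0,0,12],"twist": [0,0,0],"hand": 0.3},
])

```text
clock: 8.65
tool_pos: [0.5737, -0.1546, 0.0391]
eef_rot: [0.641, 0.768, -0.001, -0.002]
contact_force: [-0.5, -0.1, -1.3]
opening: 0.745
finger_force: 25.0
```

Call:
step_arm([
  {"dp": [0,0,2],"twist": [0,0,0],"hand": 0.3},
  {"dp": [0,0,3],"twist": [0,0,0],"hand": 0.3},
  {"dp": [0,0,3],"twist": [0,0,0],"hand": 0.3},
])

```text
clock: 9.02
tool_pos: [0.5739, -0.1545, 0.0367]
eef_rot: [0.641, 0.768, -0.001, -0.002]
contact_force: [-0.7, -0.0, 2.1]
opening: 0.748
finger_force: 25.0
```

Contact with the desk. Releasing, then rising to clear the scraper.

Call:
step_arm([
  {"dp": [0,0,0],"twist": [0,0,0],"hand": 0.85},
  {"dp": [0,0,0],"twist": [0,0,0],"hand": 1},
  {"dp": [0,0,0],"twist": [0,0,0],"hand": 1},
  {"dp": [0,0,0],"twist": [0,0,0],"hand": 1},
  {"dp": [0,0,0],"twist": [0,0,0],"hand": 1},
])

```text
clock: 9.65
tool_pos: [0.5738, -0.1545, 0.0363]
eef_rot: [0.641, 0.768, -0.001, -0.002]
contact_force: [0.0, 0.3, -0.4]
opening: 1.005
finger_force: 0.0
```

Call:
step_arm([
  {"dp": [0,0,-20],"twist": [0,0,0],"hand": 1},
  {"dp": [0,0,-60],"twist": [0,0,0],"hand": 1},
  {"dp": [0,0,-110],"twist": [0,0,0],"hand": 1},
  {"dp": [0,0,-150],"twist": [0,0,0.1],"hand": 1},
  {"dp": [0,0,-160],"twist": [0,0,0.25],"hand": 1},
])

```text
clock: 10.28
tool_pos: [0.5761, -0.1546, 0.2008]
eef_rot: [0.733, 0.68, 0.001, 0.001]
contact_force: [-0.4, 0.1, 0.4]
opening: 1.002
finger_force: 0.0
```

Run:
```python
from h import *
from plant import r
print(r.get_state()["opening"]);plan(r,[.574,-.155,.18],-79.7)
```

```text
1.002119450907238
dp [-0.5 -2.2 20.8] tw [ 1.000e-03 -3.000e-03  1.316e+00] at [ 0.5761 -0.1546  0.2008]
```

Call:
step_arm([
  {"dp": [0,0,5],"twist": [0,0,0.17],"hand": 1},
  {"dp": [0,0,10],"twist": [0,0,0.34],"hand": 1},
  {"dp": [0,-1,15],"twist": [0,0,0.51],"hand": 1},
  {"dp": [0,-2,20],"twist": [0,0,0.68],"hand": 1},
  {"dp": [0,-2,20],"twist": [0,0,0.85],"hand": 1},
])

```text
clock: 10.9
tool_pos: [0.5721, -0.1542, 0.1773]
eef_rot: [0.948, 0.317, -0.001, -0.002]
contact_force: [-0.2, -0.0, 0.2]
opening: 0.999
finger_force: 0.0
```

Call:
step_arm([
  {"dp": [0,0,0],"twist": [0,0,0.17],"hand": 1},
  {"dp": [0,0,0],"twist": [0,0,0.34],"hand": 1},
  {"dp": [0,0,0],"twist": [0,0,0.466],"hand": 1},
  {"dp": [0,0,0],"twist": [0,0,0.466],"hand": 1},
])

```text
clock: 11.4
tool_pos: [0.5726, -0.1541, 0.1775]
eef_rot: [0.996, 0.093, -0.001, -0.001]
contact_force: [0.6, -0.9, -0.4]
opening: 1.001
finger_force: 0.0
```

Run:
```python
from h import *
from plant import r
for i in range(2):
    st=r.get_state();s=r.snapshot("wrist");W=world(s,tool(st)@s["mount"])
    p=W.reshape(-1,3);a=p[(p[:,2]>.045)&(p[:,2]<.07)&(np.hypot(p[:,0]-.574,p[:,1]+.155)<.06)]
    print(len(a),rect(a),np.percentile(a[:,2],[5,50,95]));plan(r,[.574,-.155,.043],-79.7)
s=r.snapshot("top");W=world(s).reshape(-1,3);a=W[(W[:,2]>.04)&(W[:,2]<.07)&(np.hypot(W[:,0]-.574,W[:,1]+.155)<.06)];print(len(a),rect(a) if len(a)>5 else 0)
```

```text
2254 (array([ 574.4, -154.5]), array([65. , 23.9]), 10.2) [0.05273263 0.05502399 0.05619907]
dp [  1.6   1.3 134.3] tw [-0.002  0.002  0.008] at [ 0.5725 -0.1542  0.1773]
2252 (array([ 574.4, -154.6]), array([65.1, 23.8]), 10.2) [0.05283175 0.05498916 0.05624639]
dp [  1.7   1.2 134.1] tw [-0.002  0.002  0.008] at [ 0.5725 -0.1544  0.1771]
0 0
```

The scraper stands at (574.4, -154.5) with yaw 10.2° and top z 55–56 mm, as expected. Descending to take it across the flat faces.

Call:
step_arm([
  {"dp": [1,0.5,40],"twist": [0,0,0.005],"hand": 1},
  {"dp": [2,0.5,80],"twist": [0,0,0.008],"hand": 1},
  {"dp": [2,0.5,115],"twist": [0,0,0.008],"hand": 1},
  {"dp": [2,0.5,133],"twist": [0,0,0.008],"hand": 1},
  {"dp": [2,0.5,133],"twist": [0,0,0.008],"hand": 1},
])

```text
clock: 12.18
tool_pos: [0.5734, -0.1544, 0.0426]
eef_rot: [0.996, 0.089, -0.003, -0.001]
contact_force: [-0.2, -0.4, -0.6]
opening: 1.002
finger_force: 0.0
```

Call:
step_arm([
  {"dp": [0,0,0],"twist": [0,0,0],"hand": -0.6},
  {"dp": [0,0,0],"twist": [0,0,0],"hand": -0.6},
  {"dp": [0,0,0],"twist": [0,0,0],"hand": -0.6},
  {"dp": [0,0,0],"twist": [0,0,0],"hand": -0.6},
  {"dp": [0,0,0],"twist": [0,0,0],"hand": -0.6},
], force=20)

```text
clock: 12.8
tool_pos: [0.5739, -0.1546, 0.0435]
eef_rot: [0.996, 0.088, -0.002, -0.001]
contact_force: [0.4, 0.1, -0.2]
opening: 0.459
finger_force: 0.0
```

Call:
step_arm([
  {"dp": [0,0,0],"twist": [0,0,0],"hand": -0.9},
  {"dp": [0,0,0],"twist": [0,0,0],"hand": -0.9},
  {"dp": [0,0,0],"twist": [0,0,0],"hand": -0.9},
  {"dp": [0,0,0],"twist": [0,0,0],"hand": -0.9},
], force=40)

```text
clock: 13.3
tool_pos: [0.5739, -0.1545, 0.0433]
eef_rot: [0.996, 0.088, -0.002, -0.001]
contact_force: [-0.4, 0.6, 0.7]
opening: 0.268
finger_force: 40.0
```

Call:
step_arm([
  {"dp": [0,0,-15],"twist": [0,0,0],"hand": -0.9},
  {"dp": [0,0,-50],"twist": [0,0,0],"hand": -0.9},
  {"dp": [0,0,-90],"twist": [0,0,0],"hand": -0.9},
  {"dp": [0,0,-110],"twist": [0,0,0],"hand": -0.9},
  {"dp": [0,0,-110],"twist": [0,0,0],"hand": -0.9},
])

```text
clock: 13.92
tool_pos: [0.5754, -0.155, 0.1555]
eef_rot: [0.996, 0.088, 0.0, -0.0]
contact_force: [-1.1, 0.1, -2.6]
opening: 0.266
finger_force: 40.0
```

```bash
cat > ch.py <<'E'
from h import *
a=np.radians(10.25);C=np.array([.5808,.1527])
X=np.array([np.cos(a),np.sin(a)]);Y=np.array([-np.sin(a),np.cos(a)])
def cw(x,y): return C+X*x+Y*y
def wc(p): d=np.asarray(p)[...,:2]-C; return np.stack([d@X,d@Y],-1)
E
python3 - <<'E'
from ch import *
from plant import r
W=world(pickle.load(open("top.pkl","rb")));p=W[165:230,110:225].reshape(-1,3)
c=pickle.load(open("top.pkl","rb"))["pixels"][165:230,110:225].reshape(-1,3).astype(int)
q=wc(p)
k=(p[:,2]>.055)&(p[:,2]<.08)&(abs(q[:,1])<100);
for s in (-1,1): print("wall",s,[round(1000*np.median(q[k&(q[:,0]*s>.02)&(abs(q[:,1]-y)<.03),0]),1) for y in (-.09,0,.08)])
d=(c.sum(1)<200)&(p[:,2]>.028)&(p[:,2]<.045)&(abs(q[:,0])<.034)&(q[:,1]<.03);print("chips",np.round(q[d].min(0),3),np.round(q[d].max(0),3))
st=r.get_state();print(st["opening"],st["finger_force"])
plan(r,[*cw(0,-.1),.155],-79.75)
E
```

```text
wall -1 [np.float64(-41.8), np.float64(-42.0), np.float64(-41.4)]
wall 1 [np.float64(39.8), np.float64(39.6), np.float64(39.7)]
chips [-0.016 -0.051] [ 0.021 -0.014]
0.2664398765136842 39.99535024166107
dp [  59.6 -202.     0.6] tw [-0.001 -0.    -0.002] at [ 0.5754 -0.155   0.1555]
```

Call:
step_arm([
  {"dp": [12,-40,0],"twist": [0,0,0],"hand": -0.9},
  {"dp": [24,-80,0],"twist": [0,0,0],"hand": -0.9},
  {"dp": [36,-121,0],"twist": [0,0,0],"hand": -0.9},
  {"dp": [48,-162,0],"twist": [0,0,0],"hand": -0.9},
  {"dp": [60,-202,0],"twist": [0,0,0],"hand": -0.9},
])

```text
clock: 14.55
tool_pos: [0.5969, 0.056, 0.1524]
eef_rot: [0.996, 0.088, -0.003, -0.001]
contact_force: [-0.1, -0.4, -1.9]
opening: 0.264
finger_force: 40.0
```

Run:
```python
from ch import *
from plant import r
r.snapshot("top")
st=r.get_state();s=r.snapshot("wrist");W=world(s,tool(st)@s["mount"]);pickle.dump((st,s),open("w2.pkl","wb"))
cv2.imwrite("pics/w2.png",s["pixels"][:,:,::-1])
p=W.reshape(-1,3);q=wc(p)
for n,z0,z1 in(("wall",.06,.08),("bed",.022,.038)):
    k=(p[:,2]>z0)&(p[:,2]<z1)&(abs(q[:,0])<.06)&(abs(q[:,1])<.14)
    for y in np.arange(-.12,.13,.03):
        m=k&(abs(q[:,1]-y)<.015); print(n,round(y,2),m.sum(),np.round(1000*np.percentile(q[m,0],[1,25,50,75,99]),1) if m.sum()>10 else 0)
t=world(r.snapshot("top"));t=t.reshape(-1,3);u=wc(t)
m=(t[:,2]>.06)&(t[:,2]<.08)&(abs(u[:,0])<.06)&(abs(u[:,1])<.13)
plan(r,[*cw(0,-.1),.075],-79.75)
```

```text
wall -0.12 405 [-36.1  40.3  42.8  45.   46.2]
wall -0.09 608 [38.2 40.7 43.1 45.3 46.2]
wall -0.06 643 [-36.4  40.1  42.5  44.9  46.2]
wall -0.03 1157 [-43.4 -37.   38.4  43.2  46.2]
wall 0.0 1131 [-42.7 -37.1  39.   43.3  46.2]
wall 0.03 1137 [-43.1 -37.3  38.7  43.1  46.3]
wall 0.06 1130 [-42.6 -36.8  38.7  43.4  46.3]
wall 0.09 751 [-43.3 -38.9 -36.1  39.3  46.2]
wall 0.12 14 [-43.2 -36.2 -36.  -35.8 -35.3]
bed -0.12 1652 [-36.2 -15.8   3.5  19.2  46.1]
bed -0.09 931 [12.4 17.4 22.5 27.5 46.2]
bed -0.06 2455 [-36.1 -14.6   4.7  20.6  46.2]
bed -0.03 3047 [-36.2 -18.4  -1.6  17.1  46.2]
bed 0.0 2972 [-36.2 -19.1  -1.1  15.9  46.2]
bed 0.03 2027 [-36.3 -22.9  -1.2  17.4  46.2]
bed 0.06 388 [-36.5 -36.  -35.7  46.1  46.3]
bed 0.09 361 [-36.5 -35.9 -35.7  46.   46.3]
bed 0.12 1110 [-36.2 -24.8  -7.8   8.9  46.2]
dp [ 1.2  4.9 77.4] tw [-0.005  0.005  0.004] at [0.597  0.0587 0.1524]
```

View pics/w2.png

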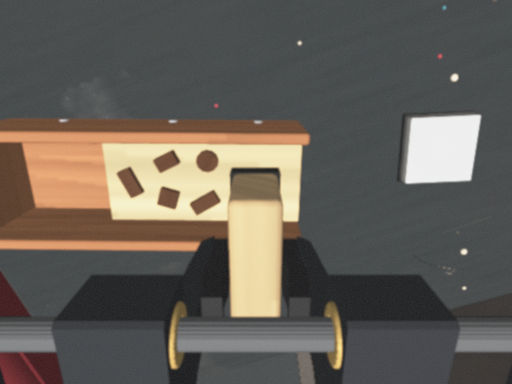

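The wrist view shows the scraper held over the clear bed end at (255,185), the chips at columns 120–220 and the walls at rows 135 and 245. Combining the cameras puts the channel centre at about x = +0.5 mm. Lowering.

Call:
step_arm([
  {"dp": [1.5,5,0],"twist": [0,0,0.002],"hand": -0.9},
  {"dp": [1.5,5,25],"twist": [0,0,0.002],"hand": -0.9},
  {"dp": [1.5,5,50],"twist": [0,0,0.002],"hand": -0.9},
  {"dp": [1.5,5,68],"twist": [0,0,0.002],"hand": -0.9},
  {"dp": [1.5,5,72],"twist": [0,0,0.002],"hand": -0.9},
])

```text
clock: 15.32
tool_pos: [0.5991, 0.0486, 0.0802]
eef_rot: [0.996, 0.086, -0.003, -0.001]
contact_force: [-0.2, 0.2, -2.1]
opening: 0.265
finger_force: 40.0
```

Run:
```python
from ch import *
from plant import r
s=r.snapshot("side");s=r.snapshot("side");st=r.get_state();print(st["contact_force"],1000*wc(st["tool_pos"]))
cv2.imwrite("pics/s2.png",cv2.resize(s["pixels"][200:350,190:330],None,fx=4,fy=4)[:,:,::-1])
plan(r,[*cw(0.0005,-.1),.0735],-79.75)
```

```text
[ 0.28431878  0.13531198 -1.35855468] [   0.48413088 -104.9892308 ]
dp [ 0.  -5.   7.9] tw [-0.002  0.004 -0.005] at [0.6    0.0495 0.0814]
```

View pics/s2.png

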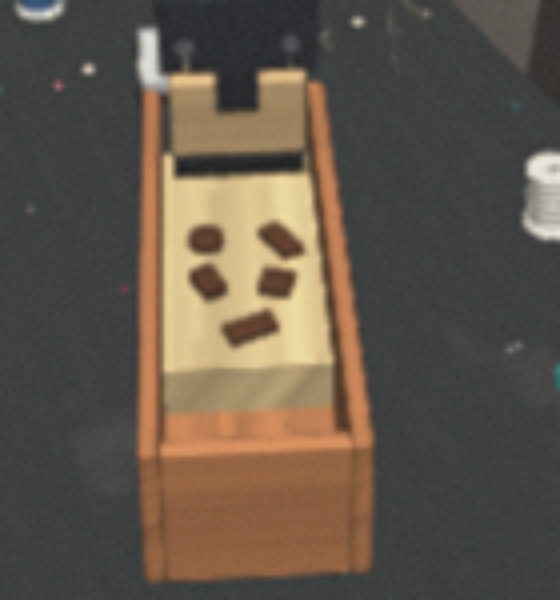

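The side view shows the scraper centred between the walls, with even gaps beside the sole at (240,165), just above the bed. Lowering to contact.

Call:
step_arm([
  {"dp": [0,0,3],"twist": [0,0,-0.003],"hand": -0.9},
  {"dp": [0,0,6],"twist": [0,0,-0.004],"hand": -0.9},
  {"dp": [0,0,7.5],"twist": [0,0,-0.004],"hand": -0.9},
  {"dp": [0,0,7.5],"twist": [0,0,-0.004],"hand": -0.9},
])

```text
clock: 15.92
tool_pos: [0.5998, 0.0502, 0.074]
eef_rot: [0.996, 0.089, -0.002, -0.001]
contact_force: [-0.3, -0.5, -1.5]
opening: 0.266
finger_force: 40.0
```

Call:
step_arm([
  {"dp": [0,0,1],"twist": [0,0,0],"hand": -0.9},
  {"dp": [0,0,1.5],"twist": [0,0,0],"hand": -0.9},
  {"dp": [0,0,1.5],"twist": [0,0,0],"hand": -0.9},
])

```text
clock: 16.3
tool_pos: [0.6001, 0.0502, 0.0732]
eef_rot: [0.996, 0.089, -0.001, -0.001]
contact_force: [-1.5, 0.2, 5.3]
opening: 0.268
finger_force: 40.0
```

Run:
```python
from ch import *
from plant import r
st=r.get_state();print(st["contact_force"],1000*wc(st["tool_pos"]))
plan(r,[*cw(0.0005,.04),.0735],-79.75)
```

```text
[-1.51861298  0.17798544  5.34102948] [   0.73669108 -104.25410176]
dp [-2.000e-01 -1.443e+02  1.000e-01] tw [-0.002  0.003 -0.   ] at [0.6001 0.0502 0.0732]
```

The sole is on the bed with about 7 N. Wiping.

Call:
step_arm([
  {"dp": [0,-8,0],"twist": [0,0,0],"hand": -0.9},
  {"dp": [0,-17,0],"twist": [0,0,0],"hand": -0.9},
  {"dp": [0,-27,0],"twist": [0,0,0],"hand": -0.9},
  {"dp": [0,-37,0],"twist": [0,0,0],"hand": -0.9},
  {"dp": [0,-45,0],"twist": [0,0,0],"hand": -0.9},
])

```text
clock: 16.92
tool_pos: [0.5929, 0.0938, 0.0732]
eef_rot: [0.996, 0.089, -0.001, -0.0]
contact_force: [0.6, -4.3, 6.3]
opening: 0.267
finger_force: 40.0
```

Run:
```python
from ch import *
from plant import r
st=r.get_state();print(st["contact_force"],1000*wc(st["tool_pos"]))
plan(r,[*cw(0.0005,.04),.0735],-79.75)
```

```text
[ 0.6072264  -4.26969198  6.25896043] [  1.38673314 -60.08478293]
dp [  -0.9 -100.1   -0.3] tw [-0.     0.001 -0.001] at [0.5929 0.0938 0.0732]
```

Call:
step_arm([
  {"dp": [0,-10,0],"twist": [0,0,0],"hand": -0.9},
  {"dp": [-0.5,-20,0],"twist": [0,0,0],"hand": -0.9},
  {"dp": [-0.5,-30,0],"twist": [0,0,0],"hand": -0.9},
  {"dp": [-0.5,-40,0],"twist": [0,0,0],"hand": -0.9},
  {"dp": [-0.5,-50,0],"twist": [0,0,0],"hand": -0.9},
])

```text
clock: 17.55
tool_pos: [0.5833, 0.1427, 0.0732]
eef_rot: [0.996, 0.089, -0.001, 0.0]
contact_force: [1.1, -4.5, 5.5]
opening: 0.269
finger_force: 40.0
```

Call:
step_arm([
  {"dp": [0,-10,0],"twist": [0,0,0],"hand": -0.9},
  {"dp": [0,-20,0],"twist": [0,0,0],"hand": -0.9},
  {"dp": [0,-30,0],"twist": [0,0,0],"hand": -0.9},
  {"dp": [0,-40,0],"twist": [0,0,0],"hand": -0.9},
  {"dp": [0,-47,0],"twist": [0,0,0],"hand": -0.9},
])

```text
clock: 18.18
tool_pos: [0.5745, 0.1895, 0.0732]
eef_rot: [0.996, 0.089, -0.001, -0.0]
contact_force: [0.9, -4.1, 5.0]
opening: 0.269
finger_force: 40.0
```

Run:
```python
from ch import *
from plant import r
st=r.get_state();print(st["contact_force"],1000*wc(st["tool_pos"]))
s=r.snapshot("side")
cv2.imwrite("pics/s3.png",cv2.resize(s["pixels"][200:350,190:330],None,fx=4,fy=4)[:,:,::-1])
```

```text
[ 0.9374734  -4.12217986  4.9600301 ] [ 0.3984319  37.32753391]
```

View pics/s3.png

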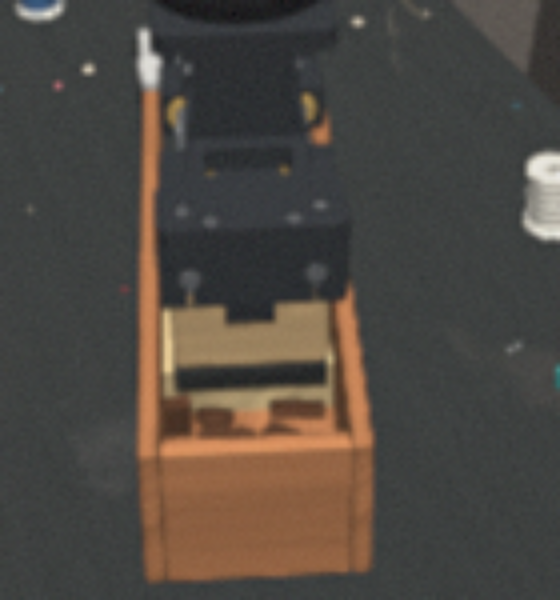

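The side view shows the sole past the bed edge at (250,375) and dark chips down in the pit at rows 405–435. Lifting away to verify.

Call:
step_arm([
  {"dp": [0,0,-10],"twist": [0,0,0],"hand": -0.9},
  {"dp": [0,5,-40],"twist": [0,0,0],"hand": -0.9},
  {"dp": [0,30,-80],"twist": [0,0,0],"hand": -0.9},
  {"dp": [-5,75,-95],"twist": [0,0,0],"hand": -0.9},
  {"dp": [-10,130,-95],"twist": [0,0,0],"hand": -0.9},
])

```text
clock: 18.85
tool_pos: [0.5885, 0.0614, 0.1692]
eef_rot: [0.996, 0.091, -0.0, -0.002]
contact_force: [1.0, -0.7, -2.1]
opening: 0.264
finger_force: 40.0
```

Call:
step_arm([
  {"dp": [-10,50,0],"twist": [0,0,0],"hand": -0.9},
  {"dp": [-25,100,0],"twist": [0,0,0],"hand": -0.9},
  {"dp": [-40,150,0],"twist": [0,0,0],"hand": -0.9},
  {"dp": [-50,190,0],"twist": [0,0,0],"hand": -0.9},
  {"dp": [-50,200,0],"twist": [0,0,0],"hand": -0.9},
])

```text
clock: 19.48
tool_pos: [0.573, -0.1493, 0.1672]
eef_rot: [0.996, 0.087, -0.002, -0.0]
contact_force: [-0.1, 0.1, -2.1]
opening: 0.261
finger_force: 40.0
```

Run:
```python
from ch import *
from plant import r
s=r.snapshot("top");t=r.snapshot("side");W=world(s);q=wc(W)
d=(s["pixels"].astype(int).sum(2)<230)&(W[...,2]>.0)&(W[...,2]<.06)&(abs(q[...,0])<.034)&(abs(q[...,1])<.114)
n,l,S,_=cv2.connectedComponentsWithStats(d.astype(np.uint8))
for i in range(1,n):
    if S[i,4]>3:m=l==i;print(S[i,4],np.round(1000*q[m].min(0)),np.round(1000*q[m].max(0)),np.round(1000*np.percentile(W[m][:,2],[5,50,95])))
A=cv2.resize(s["pixels"][165:225,110:225],None,fx=6,fy=6,interpolation=2);B=cv2.resize(t["pixels"][215:345,215:290],None,fx=2.76923,fy=2.76923,interpolation=2)[:360]
A=A[:B.shape[0]];B=B[:A.shape[0]]
cv2.imwrite("pics/v.png",cv2.resize(np.hstack([A,B]),(800,320))[:,:,::-1] if A.shape[1]+B.shape[1]>800 else np.hstack([A,B])[:,:,::-1])
st=r.get_state();print(st["tool_pos"],st["finger_force"]);plan(r,[.574,-.155,.1],-79.75)
```

```text
57 [-20.  42.] [33. 60.] [ 6. 13. 21.]
[ 0.5742478  -0.14600737  0.16726552] 39.99538600444794
dp [-1.6  9.  67.2] tw [-0.003  0.003 -0.002] at [ 0.5742 -0.146   0.1673]
```

View pics/v.png

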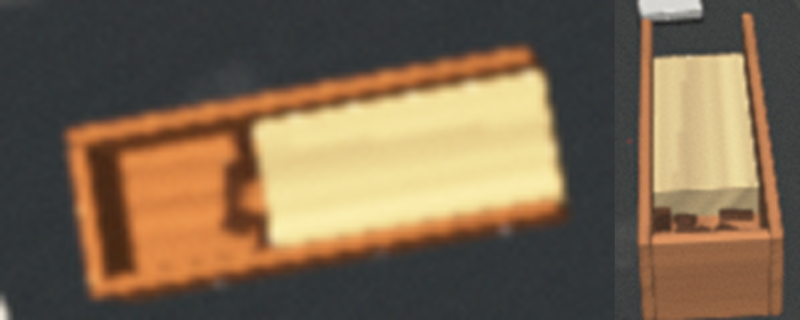

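The bed is completely clear, and all the dark pieces lie in the pit with tops at 21 mm or less. Setting the scraper down at (0.574, -0.155).

Call:
step_arm([
  {"dp": [-1,5,30],"twist": [0,0,0],"hand": -0.9},
  {"dp": [-1,7,70],"twist": [0,0,0],"hand": -0.9},
  {"dp": [-1,7,100],"twist": [0,0,0],"hand": -0.9},
  {"dp": [-1,7,115],"twist": [0,0,0],"hand": -0.9},
  {"dp": [-1,7,115],"twist": [0,0,0],"hand": -0.9},
])

```text
clock: 20.2
tool_pos: [0.5739, -0.1507, 0.0517]
eef_rot: [0.996, 0.09, -0.002, -0.002]
contact_force: [0.5, -1.0, -2.1]
opening: 0.268
finger_force: 40.0
```

Run:
```python
from h import *
from plant import r
plan(r,[.574,-.155,.0435],-79.75)
```

```text
dp [-0.6  4.3  8.2] tw [-0.004  0.004  0.002] at [ 0.5739 -0.1507  0.0517]
```

Call:
step_arm([
  {"dp": [0,0,4],"twist": [0,0,0],"hand": -0.9},
  {"dp": [0,0,7],"twist": [0,0,0],"hand": -0.9},
  {"dp": [0,0,8.5],"twist": [0,0,0],"hand": -0.9},
  {"dp": [0,0,8.5],"twist": [0,0,0],"hand": -0.9},
])

```text
clock: 20.7
tool_pos: [0.574, -0.1527, 0.044]
eef_rot: [0.996, 0.089, -0.002, -0.001]
contact_force: [0.4, 0.3, -2.6]
opening: 0.269
finger_force: 40.0
```

Call:
step_arm([
  {"dp": [0,0,1],"twist": [0,0,0],"hand": -0.9},
  {"dp": [0,0,1.5],"twist": [0,0,0],"hand": -0.9},
  {"dp": [0,0,1.5],"twist": [0,0,0],"hand": -0.9},
])

```text
clock: 21.08
tool_pos: [0.5742, -0.1527, 0.0432]
eef_rot: [0.996, 0.089, -0.001, -0.001]
contact_force: [-1.0, 1.1, 5.0]
opening: 0.268
finger_force: 40.0
```

Contact with the desk. Opening, then rising.

Call:
step_arm([
  {"dp": [0,0,0],"twist": [0,0,0],"hand": 0.2},
  {"dp": [0,0,0],"twist": [0,0,0],"hand": 1},
  {"dp": [0,0,0],"twist": [0,0,0],"hand": 1},
  {"dp": [0,0,0],"twist": [0,0,0],"hand": 1},
  {"dp": [0,0,0],"twist": [0,0,0],"hand": 1},
])

```text
clock: 21.7
tool_pos: [0.574, -0.1527, 0.0423]
eef_rot: [0.996, 0.089, -0.002, -0.001]
contact_force: [-0.3, -0.0, -0.8]
opening: 0.809
finger_force: 0.0
```

Call:
step_arm([
  {"dp": [0,0,0],"twist": [0,0,0],"hand": 1},
  {"dp": [0,0,-30],"twist": [0,0,0],"hand": 1},
  {"dp": [0,0,-70],"twist": [0,0,0],"hand": 1},
  {"dp": [0,0,-120],"twist": [0,0,0],"hand": 1},
  {"dp": [0,0,-130],"twist": [0,0,0],"hand": 1},
])

```text
clock: 22.32
tool_pos: [0.5764, -0.1533, 0.1756]
eef_rot: [0.996, 0.089, 0.001, -0.0]
contact_force: [0.5, 0.6, -0.4]
opening: 0.998
finger_force: 0.0
```

Call:
step_arm([
  {"dp": [0,0,0],"twist": [0,0,0],"hand": 1},
  {"dp": [0,0,0],"twist": [0,0,0],"hand": 1},
  {"dp": [0,0,0],"twist": [0,0,0],"hand": 1},
  {"dp": [0,0,0],"twist": [0,0,0],"hand": 1},
])

```text
clock: 22.82
tool_pos: [0.574, -0.1527, 0.1714]
eef_rot: [0.996, 0.089, -0.003, -0.001]
contact_force: [-0.1, 0.4, -1.5]
opening: 1.003
finger_force: 0.0
```

Run:
```python
from h import *
from plant import r
st=r.get_state();s=r.snapshot("wrist");W=world(s,tool(st)@s["mount"])
p=W.reshape(-1,3);a=p[(p[:,2]>.04)&(p[:,2]<.07)&(np.hypot(p[:,0]-.574,p[:,1]+.153)<.06)]
print(len(a),rect(a),np.percentile(a[:,2],[5,50,95]),st["tool_pos"],st["contact_force"])
p=world(r.snapshot("top"))
for n,b in dict(block=(235,268,160,190,.008,.03),sn=(203,220,238,255,.02,.05),sf=(264,280,133,150,.02,.05)).items():
    w=p[b[2]:b[3],b[0]:b[1]].reshape(-1,3);w=w[(w[:,2]>b[4])&(w[:,2]<b[5])];print(n,len(w),rect(w) if len(w)>5 else 0)
```

```text
2370 (array([ 574.4, -152.7]), array([65.6, 23.8]), 10.7) [0.05233857 0.05497221 0.0561629 ] [ 0.57395623 -0.15271973  0.17137421] [-0.07135698  0.43175202 -1.47342701]
block 272 (array([649.5, -78.5]), array([53.9, 57.5]), 89.7)
sn 61 (array([441.3,  33.8]), array([23.5, 23. ]), 89.4)
sf 71 (array([ 749.2, -145.6]), array([25.3, 25.6]), 57.6)
```

The scraper stands upright and the bystanders are in place; the block is only partly hidden by the arm. Handing in.

```bash
python3 -c "
from plant import r
print(r.finish_job())"
```

```text
the job is handed in; nothing more can be done
None
```

The job is handed in, with no verdict returned: all five offcuts are in the pit and the scraper stands released on the desk, but early on the gripper hit the chair back with about 115 N at the wrist (52.9 N on a finger pad), under the 120 N wrist limit but possibly over the 40 N gripper-body limit.

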